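# Stock the drain covers and pull the chest flap shut with the hook pole

### The job

Pile all the steel drain covers squarely, edges flush and long sides along the pad's long side, in the middle of the black pad in the green chest. Then put the pin of the hook pole through the yellow ring eye of the raised clear flap and ease the flap fully shut with the pole, never touching the flap with the gripper or arm and never letting it slam. Last, unhook the pole and lay it flat and lengthways in the middle of its blue mat, hook end to the same end of the mat as at the start; leave the red bin, the bottle and the carton alone.

Things in the scene. Friction and masses are not known exactly. Their poses are not given: they have to be found in the camera images.
- flap (a joint): hinge angle of the chest's clear flap (220 x 220 mm, 6 mm clear sheet in an aluminium frame): 0 = fully shut, flat on the chest; about 1.57 = standing upright (starts there, 1.45 to 1.75); stop at 1.9. The stiff hinge holds it wherever it is left and needs 2 N or less at the ring eye to close (up to 4 N to open).
- flap_eye (a point): centre of the yellow ring eye that stands out from the middle of the flap's free edge, 244 mm from the hinge line. Clear opening 36 mm across, wire 6 mm thick. Its x axis, parallel to the hinge, is the axis through the opening.
- flap_hinge (a point): middle of the flap's hinge line on the chest's +y rim, 90 mm above the table; fixed to the chest; x along the hinge. The shut eye lies 244 mm from it in the chest's -y direction at the same height; as the flap opens the eye rises in a circle about this line.
- chest: fixed green open chest on the bench, 220 x 220 mm outside, 85 mm high, walls and floor 8 mm; origin under its centre. Its y axis points to the hinged side.
- pile_spot (a point): middle of the top of the black rubber pad (130 mm along x, 80 mm along y, 2 mm thick) on the chest floor, 10 mm above the table, 15 mm off the chest's centre away from the hinge; axes parallel to the chest's. The covers are piled here with their long sides along x.
- pole_grip (a point): centre of the black square grip (100 mm long, 20 x 20 mm) in the middle of the hook pole, which balances here. The pole lies along its x axis, 360 mm in all, wood 14 mm thick; its brass end is 190 mm ahead on +x and there bends square to the side, towards -y. Pole 0.16 kg; z points up as it lies flat.
- pole_pin (a point): middle of the pole's brass side pin: 8 mm thick, 50 mm long, with a 12 mm ball at its end; the pin runs along the pole's y axis and this point is 190 mm along x and -27 mm along y from the centre of the grip
- rest_center (a point): middle of the top of the blue mat (420 mm along x, 150 mm along y, 3 mm thick, fixed on the bench) on which the pole belongs, lying along the mat's x axis with its hook end to the mat's +x end
- red_bin: bystander: red bin of fittings, 130 x 100 x 60 mm, origin under its centre
- canister: bystander: white bottle, 80 mm across, 150 mm high, origin under its centre
- carton: bystander: cardboard carton, 80 x 120 x 50 mm, origin under its centre
- cover1_center (a point): centre of a slotted stainless drain cover, a flat plate 100 mm along x, 50 mm along y, 12 mm thick, 0.15 to 0.3 kg (None if there is no such cover this time)
- cover2_center (a point): centre of a slotted stainless drain cover, a flat plate 100 mm along x, 50 mm along y, 12 mm thick, 0.15 to 0.3 kg (None if there is no such cover this time)
- cover3_center (a point): centre of a slotted stainless drain cover, a flat plate 100 mm along x, 50 mm along y, 12 mm thick, 0.15 to 0.3 kg (None if there is no such cover this time)
- cover4_center (a point): centre of a slotted stainless drain cover, a flat plate 100 mm along x, 50 mm along y, 12 mm thick, 0.15 to 0.3 kg (None if there is no such cover this time)
- cover5_center (a point): centre of a slotted stainless drain cover, a flat plate 100 mm along x, 50 mm along y, 12 mm thick, 0.15 to 0.3 kg (None if there is no such cover this time)
Not all that is in view belongs to the job. What is shaped like the part that bears cover1_center but orange is not meant. Leave any orange look-alike of the part that bears cover3_center alone.

How it is judged:
On the way, in this order (a step that is already met when the one before it is completed fails the run):
1. all covers lie in one square pile on the black pad, let go, with the flap still up (horizontal distance between each of cover1_center, cover2_center, cover3_center, cover4_center, cover5_center and pile_spot below 0.012 m and z of each of cover1_center, cover2_center, cover3_center, cover4_center, cover5_center in the frame of pile_spot below 0.062 m and angle between the x axis of each of cover1_center, cover2_center, cover3_center, cover4_center, cover5_center and the x axis of pile_spot, either way round below 0.14 rad and angle between each of cover1_center, cover2_center, cover3_center, cover4_center, cover5_center's own z axis and vertical below 0.08 rad and horizontal distance between cover1_center and cover2_center below 0.009 m and horizontal distance between each of cover1_center, cover2_center and cover3_center below 0.009 m and horizontal distance between each of cover1_center, cover2_center, cover3_center and cover4_center below 0.009 m and horizontal distance between each of cover1_center, cover2_center, cover3_center, cover4_center and cover5_center below 0.009 m and linear speed of each of cover1, cover2, cover3, cover4, cover5 below 0.03 m/s and contact force between each of cover1, cover2, cover3, cover4, cover5 and the fingers below 0.3 N and value of joint flap above 1 rad), for 0.3 s.
2. the pole's pin is through the ring eye of the raised flap (distance between pole_pin and flap_eye below 0.025 m and value of joint flap above 1 rad), for 0.1 s.
3. the flap is fully shut with the pole's pin still in the eye (distance between pole_pin and flap_eye below 0.025 m and value of joint flap below 0.05 rad), for 0.1 s.
At the end, for the whole second after the job is handed in: Covers flat in one pile, each within 12 mm of the pad's middle, 9 mm of each other, turned under 0.14 rad; flap shut within 0.05 rad; pole still and flat on its mat, grip within 50 mm of the middle, within 0.25 rad of lengthways, hook end to the mat's +x end (horizontal distance between each of cover1_center, cover2_center, cover3_center, cover4_center, cover5_center and pile_spot below 0.012 m and z of each of cover1_center, cover2_center, cover3_center, cover4_center, cover5_center in the frame of pile_spot below 0.062 m and angle between the x axis of each of cover1_center, cover2_center, cover3_center, cover4_center, cover5_center and the x axis of pile_spot, either way round below 0.14 rad and angle between each of cover1_center, cover2_center, cover3_center, cover4_center, cover5_center's own z axis and vertical below 0.08 rad and horizontal distance between cover1_center and cover2_center below 0.009 m and horizontal distance between each of cover1_center, cover2_center and cover3_center below 0.009 m and horizontal distance between each of cover1_center, cover2_center, cover3_center and cover4_center below 0.009 m and horizontal distance between each of cover1_center, cover2_center, cover3_center, cover4_center and cover5_center below 0.009 m and value of joint flap below 0.05 rad and horizontal distance between pole_grip and rest_center below 0.05 m and angle between the x axis of pole_grip and the x axis of rest_center, either way round below 0.25 rad and x of pole_pin in the frame of rest_center above 0.1 m and z of pole_grip in the frame of rest_center below 0.016 m and angle between pole_grip's own x axis and vertical above 1.45 rad and linear speed of pole below 0.02 m/s); the robot touches nothing.
It fails at once if the gripper or arm touches the flap (contact force between flap and the fingers above 1 N or contact force between flap and the arm above 1 N).
It fails at once if the flap is let slam (faster than 1.5 rad/s) (velocity of joint flap below -1.5 rad/s).
It fails at once if a bystander is pushed more than 3 cm or tipped (distance of any of red_bin, canister, carton from where it was at the start of the episode above 0.03 m or angle between any of red_bin, canister, carton's own z axis and vertical above 0.3 rad).
Of cover1, cover2, cover3, cover4, cover5 only 3 to 5 are there at a start; the rules pass over those that are not, and their reading is None.
At some moment in a run one of pole may be knocked a few centimetres aside while the robot is not near it.
Once in a run the grip may slacken for a moment while it holds something.
It also fails if it takes over 210 s, if anything falls off the work surface, if the arm or the gripper's body presses on something with over 40 N, if the wrist force passes 120 N, or if a joint passes its speed limit or range.

### The arm

A 6-joint arm with a two-finger parallel gripper is mounted at the origin on the work surface. World frame = base frame: x ahead of the robot, y to its left, z up, the work surface at z = 0. Lengths are in m, angles in rad, forces in N, time in s.
With the tool pointing down it reaches from about 0.25 to 0.775 m from the base axis. Payload 4 kg.
Tool frame: the origin (TCP) lies at the centre of the arm's flange, where the gripper is bolted on; the fingertips stand 199 mm ahead of it and the grasp point (between the pads) lies 180 mm ahead of it (robot.tcp_to_tips is the distance from the TCP to the fingertips, in m); z points along the fingers, y is the line along which they close (so a half turn about z gives the same grasp; the last joint's range is limited). The gripper opens to 94 mm and grips with 3 to 60 N. Pads are 16 mm wide; open, the fingers measure 119 mm over their backs; the gripper's body (75 mm by 177 mm) begins 78 mm behind the grasp point.
Start: joints at [-1.259, 0.087, 1.371, -0, 1.684, -0.103], TCP at [0.222, -0.503, 0.405] pointing down, gripper open.
Joint ranges: [-3.1, 3.1], [-0.76, 2.03], [0.27, 2.55], [-1.08, 4.22], [0.17, 2.65], [-2.57, 2.57]. Speed limits (rad/s): [2.79, 2.79, 3.14, 3.14, 3.14, 3.14].

### API

Orientations are given as [roll, pitch, yaw] about the fixed x, y, z axes, in that order (R = Rz(yaw) Ry(pitch) Rx(roll)).
In Python, from bench import telemetry, snapshot, ticket, robot gives the robot as it stands.
- The arm moves only by the tool apply_moves, never from a script. Its argument "moves" is a list that holds one entry, the list of rows, each a list of 5 numbers: the shift along the tool's x, y, z in units of 50 mm (1.0 is 50 mm), then the turn about the tool's z in units of 10 degrees (1.0 is 10 degrees), then the closure, from 0 (fully open) to 1 (shut). A call has 1 to 10 rows; each row is the pose to reach, as a shift and turn from the pose commanded when the call began, along the tool's axes at that moment; what a row does not reach only later rows make up. A row lasts 1/8 s, in which the tool goes at most 62.5 mm and 10.7 degrees, less where a joint would pass 70% of its speed; a pose out of reach is approached as far as the arm can. A call with a gripper value outside its range is refused whole. The fingers move at their own pace and stop on an object; the grip force is fixed at half the most. Time passes only in rows, so rows that repeat a pose let the fingers close. It gives the time, the measured TCP pose, the force, the opening and the grip force at its end, in the units of the state.
- telemetry.get_obs(): the state, without advancing time (a new reading comes with each control period).
- snapshot(name): name is "scene" or "top"; returns a dict with "image" (480x640x3 uint8, red, green, blue), "fovy" (degrees; the focal length in pixels is half the picture's height over the tangent of half this angle, whatever the lens; pixels are square), "cx", "cy" (the principal point, pixels), "R" (3x3) and "t" (3): a world point X has camera coordinates R X + t. Camera axes: x right, y down, z forward; pixel columns grow to the right and rows downward; lengths in m; the calibration is good to about 2 mm. A picture is of the moment at which its call begins. There is no depth.
- ticket.close_job(): hands the job in; it is judged then, once.
The state is a dict: "time": time; "joint_positions": joint angles; "qvel": joint speeds; "joint_torque": joint torques, N m; "tool_pos": TCP position; "ee_rot": TCP orientation; "wrist_force": force on the tool from outside, world axes, zero at the start; "wrist_torque": the same for the moment, N m; "width": finger opening in m; "finger_force": force on a finger pad.
Only numpy, scipy, OpenCV 4.12 (cv2) and the standard library are available. Lean on these libraries where they do the work, as an engineer would, in place of code of your own. Each camera call takes 0.05 s, during which the arm holds its last target. There are 200 camera calls.

## Working session

There is one attempt and no reset: what is moved stays moved. The work goes in short steps, Python scripts to look and compute and a tool call to move; the robot and the scene stay as the last step left them, time stands still between calls to the robot, and variables do not carry over. Pictures are saved under pics/ and viewed, at most 14 in all, crops included, and the job is handed in when it is done.

Besides the shell and the picture viewer there is one more tool, called after "Call:" by a JSON object that holds its "op" and its "data". apply_moves: Moves the arm, as the interface text tells. Its arguments: {"type":"object","properties":{"moves":{"type":"array","items":{"type":"array","items":{"type":"array","items":{"type":"number"}}}}},"required":["moves"]}

```bash
ls; mkdir -p pics
cat > h.py <<'E'
import numpy as np, cv2
from bench import telemetry, snapshot, ticket, robot
def cam(n):
    s=snapshot(n); h=s["image"].shape[0]
    f=h/2/np.tan(np.radians(s["fovy"])/2)
    return dict(im=s["image"],f=f,cx=s["cx"],cy=s["cy"],R=np.array(s["R"]),t=np.array(s["t"]))
def ray(c,u,v):
    d=c["R"].T@np.array([(u-c["cx"])/c["f"],(v-c["cy"])/c["f"],1.]); o=-c["R"].T@c["t"]
    return o,d
def onz(c,u,v,z):
    o,d=ray(c,u,v); return o+d*(z-o[2])/d[2]
def proj(c,X):
    p=c["R"]@np.array(X)+c["t"]; return p[:2]/p[2]*c["f"]+[c["cx"],c["cy"]]
def save(c,name,crop=None,k=1):
    im=c["im"][...,::-1]
    if crop: x0,y0,x1,y1=crop; im=im[y0:y1,x0:x1]
    if k!=1: im=cv2.resize(im,None,fx=k,fy=k,interpolation=cv2.INTER_CUBIC)
    cv2.imwrite("pics/"+name+".png",im)
E
python3 - <<'E'
from h import *
for n in("scene","top"):
    c=cam(n); save(c,n+"0"); print(n,c["f"],c["cx"],c["cy"],-c["R"].T@c["t"],c["R"].round(3).tolist())
print(telemetry.get_obs())
E
```

```text
pics
scene 505.16004994327267 317.43699433317926 236.18284376954597 [ 1.02461776 -0.70746246  1.01969994] [[0.819, 0.574, 0.01], [0.429, -0.601, -0.674], [-0.38, 0.557, -0.739]]
top 513.7357025152787 321.8169017857263 238.87427676401023 [ 0.42230992 -0.01979682  1.2997888 ] [[0.018, -1.0, 0.003], [-0.994, -0.018, -0.105], [0.105, -0.001, -0.994]]
{'time': 0.1, 'joint_positions': array([-1.25909204e+00,  8.79036357e-02,  1.37204633e+00, -1.32184932e-05,
        1.68359944e+00, -1.03118391e-01]), 'qvel': array([-4.21720818e-05, -1.37924189e-03, -3.51045259e-03,  2.14495563e-03,
        5.05314330e-04,  1.63593746e-03]), 'joint_torque': array([ 1.79716681e-03, -3.41253626e+01, -3.03301549e+01,  7.19982293e-02,
        3.04431806e-02, -1.08199974e-04]), 'tool_pos': array([ 0.22162337, -0.5032777 ,  0.40363733]), 'ee_rot': array([-3.13964494e+00, -1.88352090e-04,  4.14821024e-01]), 'wrist_force': array([-0.83255515, -0.64058089,  0.58144055]), 'wrist_torque': array([ 0.04260493, -0.02249321,  0.06330883]), 'finger_force': 0.0, 'width': 0.09401588472129735}
```

View pics/top0.png

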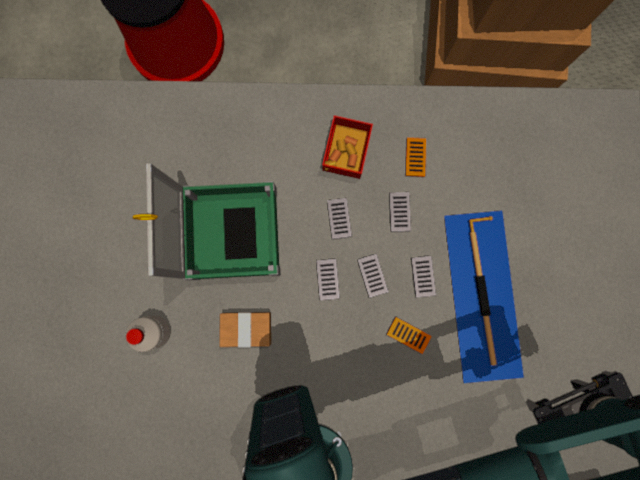

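View pics/scene0.png

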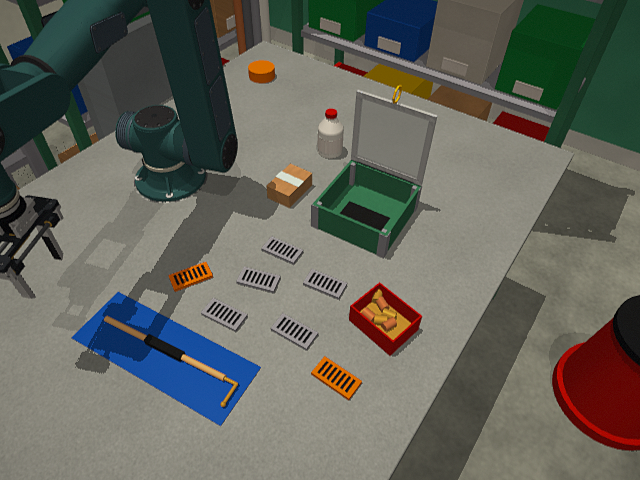

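Top view: the steel covers are the five grey slotted plates at (340,218), (400,212), (328,279), (373,275) and (424,276). Their orange look-alikes at (416,157) and (408,335) are to be left alone. The chest is at (231,230), its pad at (240,233) and the ring eye at (145,217). The pole grip is at (482,296), with the hook at (482,219). Next I'll measure these and check the choice in one crop.

```bash
cat > m.py <<'E'
from h import *
def rect(c,mask,z,amin=150):
    out=[]
    for k in cv2.findContours(mask,cv2.RETR_EXTERNAL,cv2.CHAIN_APPROX_NONE)[0]:
        if cv2.contourArea(k)<amin: continue
        P=np.array([onz(c,u,v,z)[:2] for u,v in k[:,0]])
        (x,y),(w,h),a=cv2.minAreaRect((P*1000).astype(np.float32))
        if w<h: w,h,a=h,w,a+90
        a=(a+90)%180-90
        u=k[:,0].mean(0)
        out.append((u.round().tolist(),round(x),round(y),round(w),round(h),round(a,1)))
    return out
def hsv(c): return cv2.cvtColor(c["im"],cv2.COLOR_RGB2HSV)
def grey(c):
    H=hsv(c); m=((H[...,2]>150)&(H[...,1]<40)).astype(np.uint8)*255
    return cv2.morphologyEx(m,cv2.MORPH_CLOSE,np.ones((5,5)))
E
python3 - <<'E'
from m import *
c=cam("top"); H=hsv(c)
print(H[218,334],H[300,300],H[233,240],H[296,482],H[260,200])
print("covers",*rect(c,grey(c),.012),sep="\n")
b=cv2.inRange(H,(100,150,60),(125,255,255)); print("mat",*rect(c,cv2.morphologyEx(b,cv2.MORPH_CLOSE,np.ones((25,25))),.003,2000))
k=cv2.inRange(H,(0,0,0),(180,255,45)); print("black",*rect(c,k,.010),sep="\n")
g=cv2.inRange(H,(60,80,40),(90,255,255)); print("green",*rect(c,g,.085,3000))
y=cv2.inRange(H,(20,150,120),(32,255,255)); print("yel",*rect(c,y,.33,30),sep="\n")
save(c,"crop1",(300,110,540,390),2)
E
```

```text
[ 4 30 67] [ 17  40 126] [173  46  22] [40 73 21] [ 70 129 107]
covers
([244.0, 330.0], 330, 167, 81, 30, 2.0)
([328.0, 279.0], 457, -38, 96, 46, 5.6)
([424.0, 276.0], 469, -278, 96, 46, 6.6)
([373.0, 275.0], 469, -150, 96, 46, 17.9)
([149.0, 248.0], 529, 412, 135, 11, 4.3)
([340.0, 218.0], 612, -65, 95, 45, 8.2)
([400.0, 208.0], 632, -219, 95, 45, 2.6)
mat ([483.0, 297.0], 425, -428, 417, 148, 6.1)
black
([622.0, 460.0], 46, -738, 128, 112, -89.1)
([295.0, 446.0], 87, 44, 231, 221, -89.1)
([533.0, 439.0], 61, -535, 595, 165, -59.5)
([482.0, 296.0], 424, -425, 99, 25, 7.6)
([240.0, 233.0], 570, 186, 127, 78, 3.6)
([190.0, 233.0], 568, 313, 189, 17, 4.3)
([228.0, 191.0], 678, 221, 186, 13, -85.9)
([143.0, 10.0], 1150, 465, 220, 75, -88.9)
green ([229.0, 231.0], 568, 198, 221, 221, -85.9)
yel
([144.0, 216.0], 562, 318, 44, 10, -89.0)
```

View pics/crop1.png

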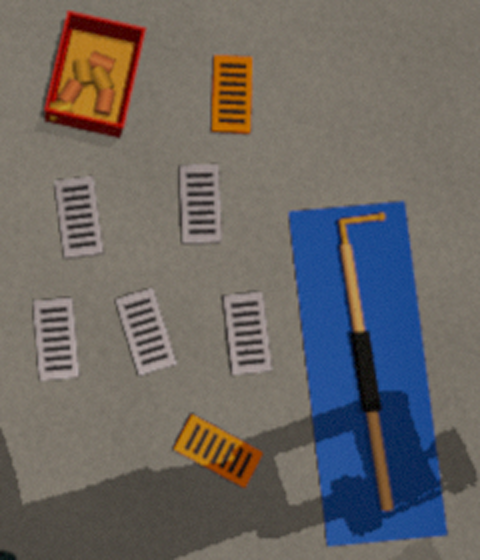

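The crop confirms five grey covers, 96 x 46 mm as measured, which matches the 100 x 50 plates. The two orange ones at crop (232,94) and (219,450) are decoys. Chest and pad readings agree with the sizes given. Now I'll plan the moves.

```bash
cat > plan.py <<'E'
from h import *
def pose():
    o=telemetry.get_obs(); return [*o["tool_pos"],np.degrees(o["ee_rot"][2])]
def step(p,q):
    """shift from pose p to q (x,y,z m, yaw deg) in tool units, and the pose this gives"""
    a=np.radians(p[3]); X=np.array([np.cos(a),np.sin(a)]); Y=np.array([np.sin(a),-np.cos(a)])
    d=np.array(q[:2])-p[:2]
    r=np.round([d@X/.05,d@Y/.05,-(q[2]-p[2])/.05,-(q[3]-p[3])/10],2)
    xy=np.array(p[:2])+(r[0]*X+r[1]*Y)*.05
    return r,[*xy,p[2]-r[2]*.05,p[3]-r[3]*10]
E
python3 - <<'E'
from plan import *
C=[(.457,-.038,5.6),(.612,-.065,8.2),(.469,-.150,17.9),(.632,-.219,2.6),(.469,-.278,6.6)]
p=pose(); p[2]=.405; pile=(.570,.185,4.0)
for n,(x,y,a) in enumerate(C):
    rel=.216+.012*n
    print("cover",n)
    for nm,q in [("over",(x,y,.30 if n==0 else .36,a)),("down",(x,y,.203,a)),("lift",(x,y,.36,a)),("carry",(*pile[:2],.36,pile[2])),("lower",(*pile[:2],rel,pile[2])),("raise",(*pile[:2],.36,pile[2]))]:
        r,p=step(p,q); print(nm,r.tolist())
E
```

```text
cover 0
over [8.06, -6.62, 2.1, 1.82]
down [-0.0, 0.0, 1.94, -0.0]
lift [-0.0, 0.0, -3.14, -0.0]
carry [2.68, -4.22, 0.0, 0.16]
lower [0.0, 0.0, 2.88, -0.0]
raise [0.0, 0.0, -2.88, -0.0]
cover 1
over [0.49, 5.05, 0.0, -0.42]
down [0.0, -0.0, 3.14, -0.0]
lift [0.0, -0.0, -3.14, -0.0]
carry [-0.12, -5.07, 0.0, 0.42]
lower [0.0, -0.0, 2.64, -0.0]
raise [0.0, -0.0, -2.64, -0.0]
cover 2
over [-2.48, 6.54, 0.0, -1.39]
down [0.0, 0.0, 3.14, -0.0]
lift [0.0, 0.0, -3.14, -0.0]
carry [3.98, -5.75, 0.0, 1.39]
lower [0.0, -0.0, 2.4, -0.0]
raise [0.0, -0.0, -2.4, -0.0]
cover 3
over [0.68, 8.14, 0.0, 0.14]
down [-0.0, 0.0, 3.14, -0.0]
lift [-0.0, 0.0, -3.14, -0.0]
carry [-0.88, -8.12, 0.0, -0.14]
lower [0.0, -0.0, 2.16, -0.0]
raise [0.0, -0.0, -2.16, -0.0]
cover 4
over [-2.65, 9.09, 0.0, -0.26]
down [-0.0, 0.0, 3.14, -0.0]
lift [-0.0, 0.0, -3.14, -0.0]
carry [3.06, -8.96, 0.0, 0.26]
lower [0.0, -0.0, 1.92, -0.0]
raise [0.0, -0.0, -1.92, -0.0]
```

Call:
{"op": "apply_moves", "data": {"moves": [[[8.06,-6.62,2.1,1.82,0],[8.06,-6.62,2.1,1.82,0],[8.06,-6.62,2.1,1.82,0],[8.06,-6.62,2.1,1.82,0],[8.06,-6.62,2.1,1.82,0],[8.06,-6.62,2.1,1.82,0],[8.06,-6.62,2.1,1.82,0],[8.06,-6.62,2.1,1.82,0],[8.06,-6.62,2.1,1.82,0],[8.06,-6.62,2.1,1.82,0]]]}}

```text
time: 1.4
tool_pos: [0.4572, -0.0363, 0.2986]
ee_rot: [-3.141, 0.002, 0.101]
wrist_force: [-0.3, -0.4, -0.6]
width: 0.0938
finger_force: 0.0
```

Call:
{"op": "apply_moves", "data": {"moves": [[[0,0,1.0,0,0],[0,0,1.94,0,0],[0,0,1.94,0,0],[0,0,1.94,0,1],[0,0,1.94,0,1],[0,0,1.94,0,1],[0,0,1.94,0,1],[0,0,1.94,0,1],[0,0,0.8,0,1],[0,0,-0.2,0,1]]]}}

```text
time: 2.65
tool_pos: [0.4567, -0.0379, 0.31]
ee_rot: [-3.141, 0.002, 0.097]
wrist_force: [1.1, 0.0, -2.6]
width: 0.0495
finger_force: 30.0
```

Call:
{"op": "apply_moves", "data": {"moves": [[[0,0,-1.0,0,1],[0.7,-1.0,-1.0,0.16,1],[2.68,-4.22,-1.0,0.16,1],[2.68,-4.22,-1.0,0.16,1],[2.68,-4.22,-1.0,0.16,1],[2.68,-4.22,-1.0,0.16,1],[2.68,-4.22,-1.0,0.16,1],[2.68,-4.22,-1.0,0.16,1]]]}}

```text
time: 3.65
tool_pos: [0.5696, 0.1838, 0.3596]
ee_rot: [3.141, 0.001, 0.068]
wrist_force: [0.0, -0.6, -3.0]
width: 0.0499
finger_force: 30.0
```

Call:
{"op": "apply_moves", "data": {"moves": [[[0,0,1.0,0,1],[0,0,2.0,0,1],[0,0,2.6,0,1],[0,0,2.84,0,1],[0,0,2.84,0,1],[0,0,2.84,0,0.2],[0,0,2.84,0,0.2],[0,0,2.84,0,0.2],[0,0,1.6,0,0.2],[0,0,0,0,0]]]}}

```text
time: 4.9
tool_pos: [0.5697, 0.185, 0.343]
ee_rot: [3.141, 0.002, 0.069]
wrist_force: [0.9, -0.5, -0.0]
width: 0.0824
finger_force: 0.0
```

```bash
cat > chk.py <<'E'
from m import *
from plan import *
import sys
print(np.round(pose(),4))
c=cam("scene"); print("grey scene (z=.022)",*rect(c,grey(c),float(sys.argv[1]),80),sep="\n")
E
python3 chk.py .022; python3 -c "
from plan import *
print(step(pose(),(.612,-.065,.36,8.2))[0])"
```

```text
[0.5697 0.185  0.343  3.9727]
grey scene (z=.022)
([315.0, 421.0], 796, -370, 80, 42, 31.3)
([384.0, 405.0], 889, -259, 57, 43, 0.6)
([434.0, 381.0], 949, -149, 58, 32, -87.3)
([192.0, 289.0], 360, -276, 66, 48, 35.4)
([276.0, 336.0], 623, -206, 410, 393, 53.3)
([378.0, 265.0], 683, 41, 116, 100, 11.7)
([227.0, 219.0], 276, -48, 98, 51, 80.1)
([360.0, 213.0], 555, 182, 60, 43, 4.9)
([267.0, 205.0], 329, 47, 206, 61, 12.3)
([329.0, 126.0], 256, 485, 111, 80, -66.2)
([428.0, 70.0], 357, 993, 201, 25, 0.3)
[ 0.47  5.05 -0.1  -0.42]
```

Call:
{"op": "apply_moves", "data": {"moves": [[[0.47,5.05,-0.34,-0.42,0],[0.47,5.05,-0.34,-0.42,0],[0.47,5.05,-0.34,-0.42,0],[0.47,5.05,-0.34,-0.42,0],[0.47,5.05,0.5,-0.42,0],[0.47,5.05,0.5,-0.42,0],[0.47,5.05,0.5,-0.42,0],[0.47,5.05,0.5,-0.42,0]]]}}

```text
time: 5.95
tool_pos: [0.6113, -0.0643, 0.3194]
ee_rot: [3.14, -0.003, 0.144]
wrist_force: [-0.9, -0.4, -0.0]
width: 0.094
finger_force: 0.0
```

```bash
cat > to.py <<'E'
import sys
from plan import *
p=pose(); print(np.round(p,4))
v=list(map(float,sys.argv[1:]))
for i in range(0,len(v),4): 
    r,_=step(p,v[i:i+4]); print(r.tolist())
E
python3 to.py .612 -.065 .203 8.2 .612 -.065 .36 8.2
python3 - <<'E'
from m import *
c=cam("top"); print(*rect(c,grey(c),.022),sep="\n")
save(c,"t2",(130,140,330,300),3)
E
```

```text
[ 0.6113 -0.0643  0.3194  8.2633]
[0.01, 0.02, 2.33, 0.01]
[0.01, 0.02, -0.81, 0.01]
([244.0, 328.0], 333, 166, 76, 29, 2.0)
([424.0, 276.0], 470, -275, 97, 47, 6.3)
([375.0, 277.0], 469, -148, 97, 48, 18.0)
([149.0, 248.0], 527, 408, 136, 11, 4.2)
([241.0, 231.0], 571, 183, 95, 45, 4.2)
([400.0, 211.0], 632, -217, 97, 46, 2.7)
([148.0, 188.0], 680, 420, 126, 10, 3.1)
```

View pics/t2.png

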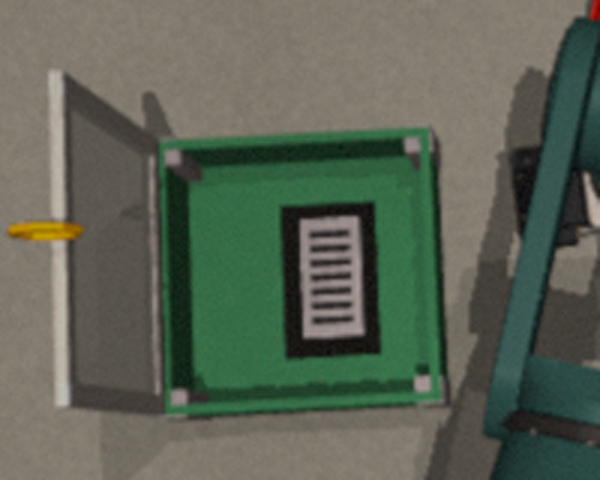

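The crop shows the first cover squarely on the black pad, centred at (571,183) mm against the pad's (570,185).

Call:
{"op": "apply_moves", "data": {"moves": [[[0.01,0.02,1.2,0,0],[0.01,0.02,2.33,0,0],[0.01,0.02,2.33,0,0],[0.01,0.02,2.33,0,1],[0.01,0.02,2.33,0,1],[0.01,0.02,2.33,0,1],[0.01,0.02,2.33,0,1],[0.01,0.02,1.2,0,1],[0.01,0.02,0.2,0,1],[0.01,0.02,-0.8,0,1]]]}}

```text
time: 7.25
tool_pos: [0.6113, -0.0662, 0.3588]
ee_rot: [3.141, -0.0, 0.142]
wrist_force: [0.8, -0.0, 0.4]
width: 0.0276
finger_force: 0.0
```

Call:
{"op": "apply_moves", "data": {"moves": [[[-0.12,-5.07,0,0.42,1],[-0.12,-5.07,0,0.42,1],[-0.12,-5.07,0,0.42,1],[-0.12,-5.07,0,0.42,1],[-0.12,-5.07,0,0.42,1],[-0.12,-5.07,0,0.42,1],[-0.12,-5.07,0,0.42,1]]]}}

```text
time: 8.12
tool_pos: [0.57, 0.1824, 0.3571]
ee_rot: [3.141, 0.0, 0.067]
wrist_force: [-0.5, -0.5, -0.2]
width: 0.0006
finger_force: 0.0
```

```bash
python3 to.py .570 .185 .228 4 .57 .185 .35 4
```

```text
[0.57   0.1824 0.3571 3.85  ]
[0.0, -0.05, 2.58, -0.01]
[0.0, -0.05, 0.14, -0.01]
```

The grip missed because I lifted before the fingers had closed. I'll open, go back and measure again.

Call:
{"op": "apply_moves", "data": {"moves": [[[-1.5,2,0,0,0],[-1.5,2,0,0,0],[-1.5,2,0,0,0],[-1.5,2,0,0,0],[-1.5,2,0,0,0]]]}}

```text
time: 8.75
tool_pos: [0.5024, 0.0793, 0.3574]
ee_rot: [-3.141, -0.001, 0.07]
wrist_force: [-0.4, -0.1, 0.3]
width: 0.047
finger_force: 0.0
```

Run:
```python
from m import *
c=cam("top"); print(*rect(c,grey(c),.012),sep="\n")
save(c,"t3",(120,100,560,430),1.5)
```

```text
([424.0, 277.0], 469, -278, 96, 46, 6.9)
([373.0, 275.0], 469, -150, 97, 47, 17.7)
([149.0, 248.0], 528, 412, 137, 11, 4.3)
([339.0, 217.0], 612, -64, 95, 46, 8.2)
([400.0, 209.0], 632, -219, 95, 45, 2.7)
```

View pics/t3.png

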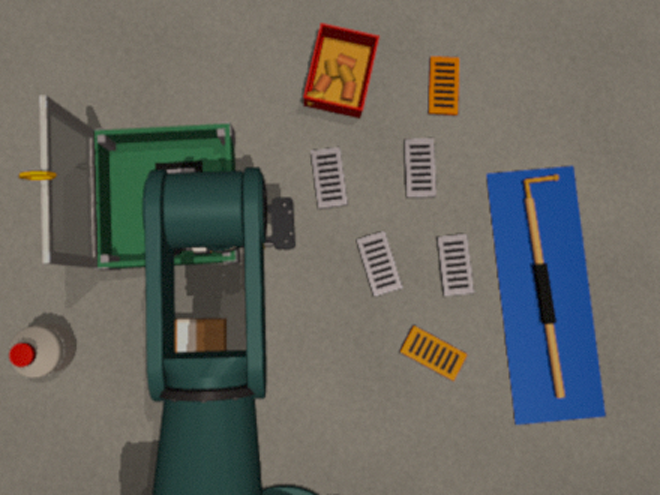

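The view shows the cover still at its first place, crop (328,178), so nothing was disturbed. Retrying with a longer close.

```bash
python3 to.py .612 -.065 .33 8.2 .612 -.065 .203 8.2
```

```text
[0.5024 0.0795 0.3573 4.0122]
[1.98, 3.04, 0.55, -0.42]
[1.98, 3.04, 3.09, -0.42]
```

Call:
{"op": "apply_moves", "data": {"moves": [[[1.98,3.04,0.55,-0.42,0.15],[1.98,3.04,0.55,-0.42,0.15],[1.98,3.04,0.55,-0.42,0.15],[1.98,3.04,0.55,-0.42,0.15],[1.98,3.04,1.5,-0.42,0.15],[1.98,3.04,2.6,-0.42,0.15],[1.98,3.04,3.09,-0.42,0.15],[1.98,3.04,3.09,-0.42,0.15],[1.98,3.04,3.09,-0.42,1],[1.98,3.04,3.09,-0.42,1]]]}}

```text
time: 10.05
tool_pos: [0.6111, -0.0651, 0.2033]
ee_rot: [3.141, -0.001, 0.144]
wrist_force: [0.0, 0.4, -0.8]
width: 0.0634
finger_force: 0.0
```

Call:
{"op": "apply_moves", "data": {"moves": [[[0,0,0,0,1],[0,0,0,0,1],[0,0,0,0,1],[0,0,-1.1,0,1],[0,0,-2.2,0,1],[0,0,-3.14,0,1],[0,0,-3.14,0,1]]]}}

```text
time: 10.92
tool_pos: [0.6116, -0.0663, 0.365]
ee_rot: [3.137, -0.01, 0.142]
wrist_force: [0.0, 0.3, -2.4]
width: 0.0496
finger_force: 30.0
```

Call:
{"op": "apply_moves", "data": {"moves": [[[-0.12,-5.07,0,0.42,1],[-0.12,-5.07,0,0.42,1],[-0.12,-5.07,0,0.42,1],[-0.12,-5.07,0,0.42,1],[-0.12,-5.07,0,0.42,1],[-0.12,-5.07,0,0.42,1],[-0.12,-5.07,0,0.42,1]]]}}

```text
time: 11.8
tool_pos: [0.5693, 0.1828, 0.3584]
ee_rot: [3.141, 0.002, 0.067]
wrist_force: [-0.5, -0.2, -1.2]
width: 0.05
finger_force: 30.0
```

```bash
python3 to.py .571 .185 .228 4 .571 .185 .35 4
```

```text
[0.5693 0.1828 0.3584 3.8513]
[0.04, -0.04, 2.61, -0.01]
[0.04, -0.04, 0.17, -0.01]
```

Call:
{"op": "apply_moves", "data": {"moves": [[[0.03,-0.02,1.0,0,1],[0.03,-0.02,1.9,0,1],[0.03,-0.02,2.4,0,1],[0.03,-0.02,2.6,0,1],[0.03,-0.02,2.6,0,1],[0.03,-0.02,2.6,0,0.2],[0.03,-0.02,2.6,0,0.2],[0.03,-0.02,2.6,0,0.2],[0.03,-0.02,1.5,0,0.2],[0.03,-0.02,0.4,0,0.2]]]}}

```text
time: 13.05
tool_pos: [0.5702, 0.1854, 0.3405]
ee_rot: [3.141, 0.001, 0.069]
wrist_force: [0.6, 1.0, 1.1]
width: 0.075
finger_force: 0.0
```

```bash
python3 to.py .469 -.150 .34 17.8 .469 -.150 .203 17.8
```

```text
[0.5702 0.1854 0.3405 3.9763]
[-2.48, 6.55, 0.01, -1.38]
[-2.48, 6.55, 2.75, -1.38]
```

Call:
{"op": "apply_moves", "data": {"moves": [[[-2.48,6.55,0,-1.38,0.15],[-2.48,6.55,0,-1.38,0.15],[-2.48,6.55,0,-1.38,0.15],[-2.48,6.55,0,-1.38,0.15],[-2.48,6.55,0,-1.38,0.15],[-2.48,6.55,0,-1.38,0.15],[-2.48,6.55,1,-1.38,0.15],[-2.48,6.55,2,-1.38,0.15],[-2.48,6.55,2.75,-1.38,0.15],[-2.48,6.55,2.75,-1.38,0.15]]]}}

```text
time: 14.3
tool_pos: [0.4694, -0.15, 0.2016]
ee_rot: [-3.141, 0.0, 0.31]
wrist_force: [-0.2, 0.1, 0.8]
width: 0.0798
finger_force: 0.0
```

Call:
{"op": "apply_moves", "data": {"moves": [[[0,0,0,0,1],[0,0,0,0,1],[0,0,0,0,1],[0,0,0,0,1],[0,0,0,0,1],[0,0,-1.1,0,1],[0,0,-2.2,0,1],[0,0,-3.14,0,1],[0,0,-3.14,0,1]]]}}

```text
time: 15.42
tool_pos: [0.4701, -0.1504, 0.3635]
ee_rot: [3.135, -0.007, 0.31]
wrist_force: [-0.2, -0.2, -1.8]
width: 0.0496
finger_force: 30.0
```

Call:
{"op": "apply_moves", "data": {"moves": [[[3.98,-5.75,0,1.38,1],[3.98,-5.75,0,1.38,1],[3.98,-5.75,0,1.38,1],[3.98,-5.75,0,1.38,1],[3.98,-5.75,0,1.38,1],[3.98,-5.75,0,1.38,1],[3.98,-5.75,0,1.38,1],[3.98,-5.75,0,1.38,1]]]}}

```text
time: 16.42
tool_pos: [0.5709, 0.1842, 0.3566]
ee_rot: [3.14, 0.004, 0.069]
wrist_force: [0.6, 0.0, -0.5]
width: 0.0495
finger_force: 30.0
```

```bash
python3 to.py .571 .185 .240 4 .571 .185 .35 4
```

```text
[0.5709 0.1842 0.3566 3.9721]
[0.0, -0.02, 2.33, -0.0]
[0.0, -0.02, 0.13, -0.0]
```

Call:
{"op": "apply_moves", "data": {"moves": [[[0,-0.02,1.0,0,1],[0,-0.02,1.7,0,1],[0,-0.02,2.15,0,1],[0,-0.02,2.33,0,1],[0,-0.02,2.33,0,1],[0,-0.02,2.33,0,0.2],[0,-0.02,2.33,0,0.2],[0,-0.02,2.33,0,0.2],[0,-0.02,1.2,0,0.2],[0,-0.02,0.2,0,0.2]]]}}

```text
time: 17.68
tool_pos: [0.571, 0.1856, 0.3506]
ee_rot: [3.141, 0.0, 0.069]
wrist_force: [0.4, 0.1, -0.1]
width: 0.0751
finger_force: 0.0
```

```bash
python3 to.py .632 -.219 .35 2.7 .632 -.219 .203 2.7
```

```text
[0.571  0.1856 0.3506 3.9775]
[0.66, 8.16, 0.01, 0.13]
[0.66, 8.16, 2.95, 0.13]
```

Call:
{"op": "apply_moves", "data": {"moves": [[[0.66,8.16,0,0.13,0.15],[0.66,8.16,0,0.13,0.15],[0.66,8.16,0,0.13,0.15],[0.66,8.16,0,0.13,0.15],[0.66,8.16,0,0.13,0.15],[0.66,8.16,0,0.13,0.15],[0.66,8.16,0,0.13,0.15],[0.66,8.16,1,0.13,0.15],[0.66,8.16,2.1,0.13,0.15],[0.66,8.16,2.7,0.13,0.15]]]}}

```text
time: 18.92
tool_pos: [0.6313, -0.219, 0.2106]
ee_rot: [-3.14, 0.004, 0.046]
wrist_force: [-0.5, 0.9, 0.7]
width: 0.0798
finger_force: 0.0
```

```bash
python3 to.py .632 -.219 .203 2.7;  python3 - <<'E'
from m import *
c=cam("top"); m=grey(c); print(*rect(c,m,.046),sep="\n")
E
```

```text
[ 0.6313 -0.219   0.2106  2.6497]
[0.01, 0.0, 0.15, -0.01]
([427.0, 286.0], 450, -273, 62, 48, 6.4)
([149.0, 248.0], 525, 400, 133, 12, 4.5)
([239.0, 231.0], 571, 184, 95, 45, 4.2)
([148.0, 187.0], 676, 411, 124, 12, 4.4)
```

Pile is at (571,184). Continuing.

Call:
{"op": "apply_moves", "data": {"moves": [[[0.01,0,0.2,0,0.15],[0.01,0,0.2,0,1],[0.01,0,0.2,0,1],[0.01,0,0.2,0,1],[0.01,0,0.2,0,1],[0.01,0,0.2,0,1],[0.01,0,-0.9,0,1],[0.01,0,-2.0,0,1],[0.01,0,-2.9,0,1],[0.01,0,-2.9,0,1]]]}}

```text
time: 20.23
tool_pos: [0.6332, -0.2195, 0.3643]
ee_rot: [3.137, -0.008, 0.046]
wrist_force: [0.4, -0.9, -1.2]
width: 0.0497
finger_force: 30.0
```

Call:
{"op": "apply_moves", "data": {"moves": [[[-0.88,-8.12,0,-0.13,1],[-0.88,-8.12,0,-0.13,1],[-0.88,-8.12,0,-0.13,1],[-0.88,-8.12,0,-0.13,1],[-0.88,-8.12,0,-0.13,1],[-0.88,-8.12,0,-0.13,1],[-0.88,-8.12,0,-0.13,1],[-0.88,-8.12,0,-0.13,1],[-0.88,-8.12,0,-0.13,1]]]}}

```text
time: 21.35
tool_pos: [0.5698, 0.1837, 0.3568]
ee_rot: [3.14, 0.004, 0.069]
wrist_force: [-0.4, -0.3, -2.5]
width: 0.0493
finger_force: 30.0
```

```bash
python3 to.py .571 .185 .252 4 .571 .185 .35 4
```

```text
[0.5698 0.1837 0.3568 3.9475]
[0.03, -0.02, 2.1, -0.01]
[0.03, -0.02, 0.14, -0.01]
```

Call:
{"op": "apply_moves", "data": {"moves": [[[0.02,-0.02,1.0,0,1],[0.02,-0.02,1.6,0,1],[0.02,-0.02,1.95,0,1],[0.02,-0.02,2.1,0,1],[0.02,-0.02,2.1,0,1],[0.02,-0.02,2.1,0,0.2],[0.02,-0.02,2.1,0,0.2],[0.02,-0.02,2.1,0,0.2],[0.02,-0.02,1.1,0,0.2],[0.02,-0.02,0.1,0,0.2]]]}}

```text
time: 22.6
tool_pos: [0.5706, 0.1854, 0.3549]
ee_rot: [3.141, 0.001, 0.069]
wrist_force: [1.1, -0.2, 0.4]
width: 0.0755
finger_force: 0.0
```

```bash
python3 to.py .469 -.278 .35 6.8 .469 -.278 .203 6.8
```

```text
[0.5706 0.1854 0.3549 3.9743]
[-2.67, 9.11, 0.1, -0.28]
[-2.67, 9.11, 3.04, -0.28]
```

Call:
{"op": "apply_moves", "data": {"moves": [[[-2.67,9.11,0.1,-0.28,0.15],[-2.67,9.11,0.1,-0.28,0.15],[-2.67,9.11,0.1,-0.28,0.15],[-2.67,9.11,0.1,-0.28,0.15],[-2.67,9.11,0.1,-0.28,0.15],[-2.67,9.11,0.1,-0.28,0.15],[-2.67,9.11,0.1,-0.28,0.15],[-2.67,9.11,0.1,-0.28,0.15],[-2.67,9.11,1.1,-0.28,0.15],[-2.67,9.11,2.1,-0.28,0.15]]]}}

```text
time: 23.85
tool_pos: [0.4691, -0.2793, 0.2493]
ee_rot: [3.139, -0.003, 0.117]
wrist_force: [0.4, -0.7, -0.7]
width: 0.0798
finger_force: 0.0
```

```bash
python3 to.py .469 -.278 .203 6.8;  python3 - <<'E'
from m import *
c=cam("top"); m=grey(c); print(*rect(c,m,.058),sep="\n")
save(c,"t4",(120,100,560,430),1.5)
E
```

```text
[ 0.4691 -0.2793  0.2493  6.6787]
[0.0, -0.03, 0.93, -0.01]
([243.0, 324.0], 343, 161, 59, 29, 2.0)
([149.0, 248.0], 524, 396, 132, 10, 4.2)
([239.0, 232.0], 571, 183, 96, 44, 1.9)
([148.0, 188.0], 673, 408, 123, 10, 3.1)
```

View pics/t4.png

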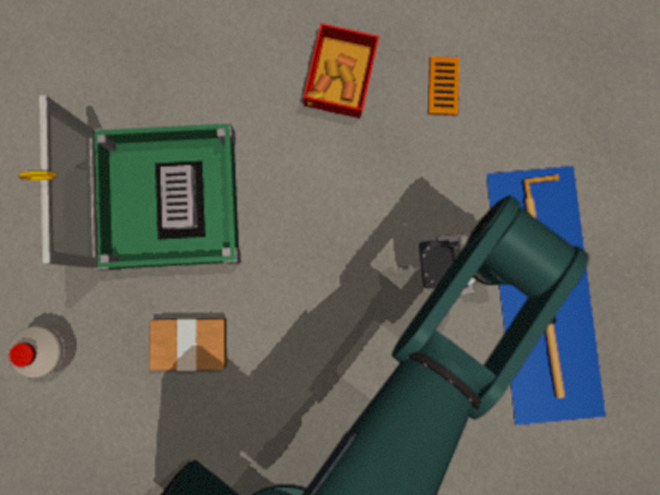

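The view shows a neat four-high pile at (571,183) mm, crop pixel (178,196). The gripper is above the last cover.

Call:
{"op": "apply_moves", "data": {"moves": [[[0,0,0.9,0,0.15],[0,0,0.9,0,1],[0,0,0.9,0,1],[0,0,0.9,0,1],[0,0,0.9,0,1],[0,0,0.9,0,1],[0,0,0.1,0,1],[0,0,-1.0,0,1],[0,0,-2.2,0,1],[0,0,-2.2,0,1]]]}}

```text
time: 25.15
tool_pos: [0.4699, -0.2789, 0.3659]
ee_rot: [3.132, -0.009, 0.118]
wrist_force: [0.4, -0.6, -1.8]
width: 0.0497
finger_force: 30.0
```

Call:
{"op": "apply_moves", "data": {"moves": [[[3.06,-8.96,0,0.28,1],[3.06,-8.96,0,0.28,1],[3.06,-8.96,0,0.28,1],[3.06,-8.96,0,0.28,1],[3.06,-8.96,0,0.28,1],[3.06,-8.96,0,0.28,1],[3.06,-8.96,0,0.28,1],[3.06,-8.96,0,0.28,1],[3.06,-8.96,0,0.28,1],[3.06,-8.96,0,0.28,1]]]}}

```text
time: 26.4
tool_pos: [0.568, 0.1842, 0.3572]
ee_rot: [3.14, 0.003, 0.069]
wrist_force: [-0.0, -0.1, -3.4]
width: 0.0497
finger_force: 30.0
```

```bash
python3 to.py .571 .185 .264 4 .571 .185 .35 4
```

```text
[0.568  0.1842 0.3572 3.9584]
[0.06, -0.01, 1.86, -0.0]
[0.06, -0.01, 0.14, -0.0]
```

Call:
{"op": "apply_moves", "data": {"moves": [[[0.06,-0.01,0.9,0,1],[0.06,-0.01,1.4,0,1],[0.06,-0.01,1.7,0,1],[0.06,-0.01,1.84,0,1],[0.06,-0.01,1.86,0,1],[0.06,-0.01,1.86,0,0.2],[0.06,-0.01,1.86,0,0.2],[0.06,-0.01,1.86,0,0.2],[0.06,-0.01,0.9,0,0.2],[0.06,-0.01,-0.2,0,0.2]]]}}

```text
time: 27.65
tool_pos: [0.571, 0.1854, 0.3692]
ee_rot: [3.141, 0.003, 0.069]
wrist_force: [0.6, 0.3, -0.3]
width: 0.075
finger_force: 0.0
```

Call:
{"op": "apply_moves", "data": {"moves": [[[-1,7,-0.4,0,0.2],[-1,7,-0.4,0,0.2],[-1,7,-0.4,0,0.2],[-1,7,-0.4,0,0.2],[-1,7,-0.4,0,0.2],[-1,7,-0.4,0,0.2],[-1,7,-0.4,0,0.2]]]}}

```text
time: 28.52
tool_pos: [0.5452, -0.17, 0.3896]
ee_rot: [3.141, -0.001, 0.064]
wrist_force: [0.1, 1.3, -0.3]
width: 0.0749
finger_force: 0.0
```

Run:
```python
from m import *
c=cam("top"); H=hsv(c); print(*rect(c,grey(c),.070),sep="\n")
k=cv2.inRange(H,(0,0,0),(180,255,45)); print("black",*rect(c,k,.013),sep="\n")
s=cam("scene"); save(s,"s5",(300,60,480,260),3)
for z in (.334,): print(proj(s,(.56,.31,z)),proj(c,(.56,.31,z)))
for n,q in(("top",c),("scene",s)):
    y=cv2.inRange(hsv(q),(20,150,120),(32,255,255)); 
    for k in cv2.findContours(y,0,1)[0]:
        if cv2.contourArea(k)>20: print(n,cv2.boundingRect(k),cv2.contourArea(k))
```

```text
([244.0, 330.0], 334, 159, 77, 28, 2.0)
([149.0, 248.0], 523, 393, 131, 11, 4.3)
([236.0, 230.0], 571, 184, 96, 46, 3.8)
([148.0, 188.0], 671, 403, 121, 10, 3.0)
black
([302.0, 400.0], 163, 24, 660, 167, -43.0)
([482.0, 295.0], 425, -423, 98, 22, 8.4)
([239.0, 234.0], 570, 186, 127, 78, 4.2)
([189.0, 233.0], 569, 313, 186, 16, 4.1)
([227.0, 191.0], 677, 222, 183, 12, -85.9)
([413.0, 250.0], 546, -248, 325, 146, -22.9)
([366.0, 239.0], 568, -114, 375, 61, -23.3)
([143.0, 10.0], 1148, 462, 217, 75, -88.9)
[396.63868841  95.21533411] [147.75833898 217.1663158 ]
top (133, 214, 24, 6) 92.5
scene (364, 64, 60, 35) 766.5
```

View pics/s5.png

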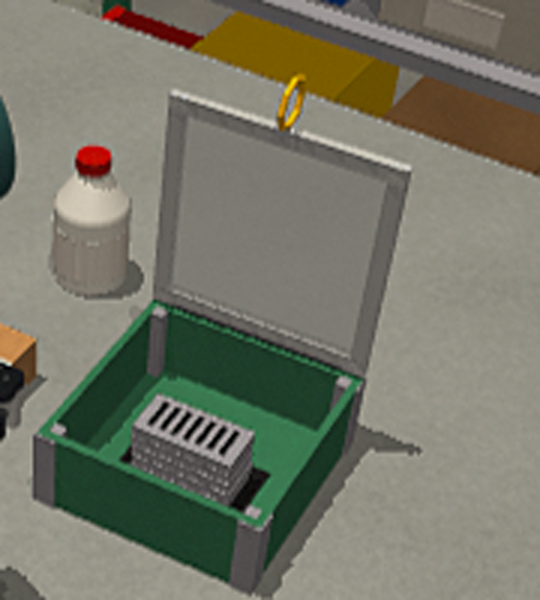

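The scene crop shows the five covers piled square, with the flap up. The ring's centre is at about (397,93.7) in the full scene image and (145,217) in the top image. Now I'll triangulate the eye and measure the pole.

Run:
```python
from m import *
c=cam("top"); s=cam("scene"); H=hsv(c)
o1,d1=ray(c,145,217); o2,d2=ray(s,397,93.7)
A=np.array([d1,-d2]).T; t=np.linalg.lstsq(A,o2-o1,rcond=None)[0]
p1,p2=o1+d1*t[0],o2+d2*t[1]; e=(p1+p2)/2; print("eye",e.round(4),"gap",np.linalg.norm(p1-p2).round(4))
yaw=np.radians(4.1); Y=np.array([-np.sin(yaw),np.cos(yaw)]); hin=np.array([.570,.185])+Y*.125
print("hinge",hin.round(4)); d=(e[:2]-hin); print("along -> y",d@Y,"x",d@[Y[1],-Y[0]],"r",np.hypot(d@Y,e[2]-.09),"ang",np.arctan2(e[2]-.09,-(d@Y)))
b=cv2.inRange(H,(100,150,60),(125,255,255)); m=cv2.morphologyEx(b,cv2.MORPH_CLOSE,np.ones((25,25)))
print("mat",rect(c,m,.003,2000))
roi=cv2.inRange(H,(0,0,0),(180,255,45)); roi[:,:460]=0; roi[350:]=0
print("grip",rect(c,roi,.02))
w=cv2.inRange(H,(8,60,60),(32,255,255)); w[:,:455]=0; w[:,530:]=0
for k in cv2.findContours(w,0,1)[0]:
    if cv2.contourArea(k)>40: 
        q=k[:,0]; print("wood",q.mean(0).round(),onz(c,*q[q[:,1].argmin()],.013).round(3),onz(c,*q[q[:,1].argmax()],.013).round(3), rect(c,w,.013,40))
```

```text
eye [0.5593 0.314  0.3362] gap 0.0015
hinge [0.5611 0.3097]
along -> y 0.004428922492451389 x -0.0014374353789974453 r 0.24624623020006903 ang 1.5887830440203392
mat [([485.0, 300.0], 425, -428, 417, 148, 6.2)]
grip [([482.0, 295.0], 425, -421, 97, 22, 8.4)]
wood [489. 340.] [ 0.376 -0.43   0.013] [ 0.257 -0.442  0.013] [([489.0, 340.0], 316, -439, 121, 13, 8.7), ([477.0, 241.0], 552, -409, 156, 55, -11.6), ([491.0, 41.0], 1086, -460, 241, 196, -0.6)]
wood [477. 241.] [ 0.624 -0.446  0.013] [ 0.472 -0.414  0.013] [([489.0, 340.0], 316, -439, 121, 13, 8.7), ([477.0, 241.0], 552, -409, 156, 55, -11.6), ([491.0, 41.0], 1086, -460, 241, 196, -0.6)]
wood [491.  41.] [ 1.202 -0.371  0.013] [ 0.966 -0.551  0.013] [([489.0, 340.0], 316, -439, 121, 13, 8.7), ([477.0, 241.0], 552, -409, 156, 55, -11.6), ([491.0, 41.0], 1086, -460, 241, 196, -0.6)]
```

The eye is at (0.560, 0.314, 0.335): its radius is 0.246 against 0.244 given, and the flap angle is 1.59. The pole grip is at (0.425, -0.421), yaw 8.5°, and its tail end agrees with the 360 mm length.

```bash
python3 to.py .425 -.421 .26 8.5 .425 -.421 .203 8.5
```

```text
[ 0.5458 -0.1661  0.3894  4.0619]
[-2.77, 4.91, 2.59, -0.44]
[-2.77, 4.91, 3.73, -0.44]
```

Call:
{"op": "apply_moves", "data": {"moves": [[[-2.77,4.91,1.5,-0.44,0.2],[-2.77,4.91,1.5,-0.44,0.2],[-2.77,4.91,1.5,-0.44,0.2],[-2.77,4.91,1.5,-0.44,0.2],[-2.77,4.91,2.59,-0.44,0.3],[-2.77,4.91,2.59,-0.44,0.3],[-2.77,4.91,2.59,-0.44,0.3],[-2.77,4.91,2.59,-0.44,0.3]]]}}

```text
time: 29.72
tool_pos: [0.426, -0.4208, 0.2621]
ee_rot: [3.139, -0.002, 0.148]
wrist_force: [0.4, 0.0, 0.4]
width: 0.0657
finger_force: 0.0
```

```bash
python3 to.py .425 -.421 .203 8.5
python3 - <<'E'
from m import *
s=cam("scene"); save(s,"s6",(60,200,290,430),2.5)
g=.19
for a in (8.5,):
    a=np.radians(a); X=np.array([np.cos(a),np.sin(a),0])
    P=np.array([.425,-.421,.013])
    print("pred tail/bend",proj(s,P-X*.17),proj(s,P+X*.19))
E
```

```text
[ 0.426  -0.4208  0.2621  8.5034]
[-0.02, 0.0, 1.18, 0.0]
pred tail/bend [108.1225163  318.31801868] [238.88023034 383.19104659]
```

View pics/s6.png

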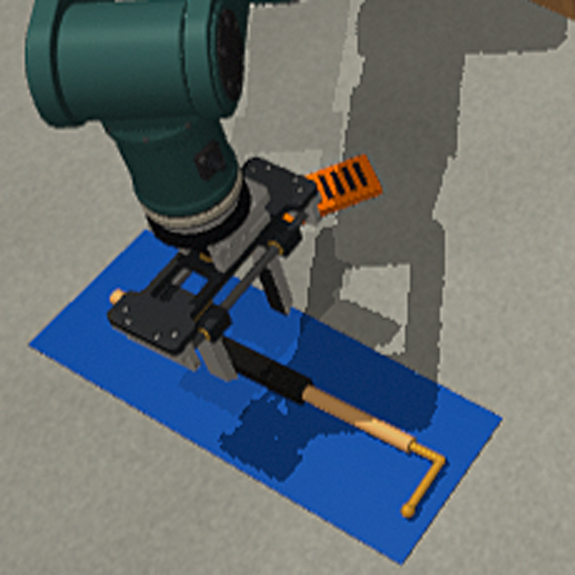

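The crop shows the gripper straddling the grip, with the bend at crop (442,460) against (447,458) predicted, so the pole hasn't moved.

Call:
{"op": "apply_moves", "data": {"moves": [[[-0.02,0,0.7,0,0.3],[-0.02,0,1.1,0,0.3],[-0.02,0,1.18,0,0.3],[-0.02,0,1.18,0,1],[-0.02,0,1.18,0,1],[-0.02,0,1.18,0,1],[-0.02,0,1.18,0,1],[-0.02,0,1.18,0,1],[-0.02,0,1.18,0,1],[-0.02,0,1.18,0,1]]]}}

```text
time: 31.02
tool_pos: [0.424, -0.4221, 0.2025]
ee_rot: [3.14, -0.002, 0.146]
wrist_force: [0.1, 2.1, 6.6]
width: 0.0198
finger_force: 31.5
```

Call:
{"op": "apply_moves", "data": {"moves": [[[0,0,-0.5,0,1],[0,0,-1.2,0,1],[0,0,-2.0,0,1],[0,0,-3.0,0,1],[0,0,-4.0,0,1],[0,0,-4.6,0,1],[0,0,-4.6,0,1]]]}}

```text
time: 31.9
tool_pos: [0.4235, -0.422, 0.4338]
ee_rot: [3.136, -0.003, 0.146]
wrist_force: [-0.9, -0.0, -1.0]
width: 0.0198
finger_force: 30.0
```

```bash
cat > pole.py <<'E'
from plan import *
ch=94.1; E0=np.array([.560,.314,.334]); hin=np.array([.5611,.3097])
a=np.radians(ch); Y=np.array([np.cos(a),np.sin(a)]); X=np.array([Y[1],-Y[0]])
def tcp(pin): # TCP target with pin centre at pin, pole square to hinge
    g=np.array(pin[:2])-.19*Y-.027*X; return (*g,pin[2]+.190,ch)
def off(dx,dy=0,dz=0): return np.array([*(E0[:2]+dx*X+dy*Y),E0[2]+dz])
E
python3 - <<'E'
from pole import *
p=pose(); print(np.round(p,4))
for n,q in (("pre",tcp(off(-.065,-.08,0))),("side",tcp(off(-.065))),("in",tcp(off(0)))):
    print(n,np.round(q,4),step(p,q)[0].tolist())
E
```

```text
[ 0.4235 -0.422   0.4338  8.3666]
pre [4.875e-01 3.810e-02 5.240e-01 9.410e+01] [2.61, -8.92, -1.8, -8.57]
side [ 0.4818  0.1179  0.524  94.1   ] [2.72, -10.51, -1.8, -8.57]
in [ 0.5467  0.1226  0.524  94.1   ] [4.02, -10.42, -1.8, -8.57]
```

Call:
{"op": "apply_moves", "data": {"moves": [[[0.3,-0.9,-1.0,-0.9,1],[0.55,-1.9,-1.8,-1.8,1],[0.85,-2.9,-1.8,-2.8,1],[1.1,-3.9,-1.8,-3.8,1],[1.4,-4.9,-1.8,-4.8,1],[1.7,-5.9,-1.8,-5.8,1],[2.0,-6.9,-1.8,-6.8,1],[2.3,-7.9,-1.8,-7.8,1],[2.61,-8.92,-1.8,-8.57,1],[2.61,-8.92,-1.8,-8.57,1]]]}}

```text
time: 33.15
tool_pos: [0.4881, 0.0413, 0.5176]
ee_rot: [-3.137, -0.001, 1.648]
wrist_force: [-0.1, -0.2, -2.8]
width: 0.0197
finger_force: 30.0
```

```bash
cat > look.py <<'E'
from m import *; from pole import *
import sys
p=pose(); print(np.round(p,4)); s=cam("scene"); c=cam("top")
a=np.radians(p[3]); f=np.array([np.cos(a),np.sin(a)]); l=np.array([-f[1],f[0]])
b=np.array([*(np.array(p[:2])+.19*f),p[2]-.19]); t=np.array([*(b[:2]-.055*l),b[2]])
for n,q in(("scene",s),("top",c)): print(n,"bend",proj(q,b).round(1),"tip",proj(q,t).round(1),"eye",proj(q,E0).round(1))
S=s["im"][40:220,280:480][...,::-1]; T=c["im"][130:310,100:300][...,::-1]
cv2.imwrite("pics/"+sys.argv[1]+".png",cv2.resize(np.hstack([S,T]),None,fx=2,fy=2,interpolation=cv2.INTER_CUBIC))
E
python3 look.py l1
```

```text
[4.88100e-01 4.13000e-02 5.17600e-01 9.44207e+01]
scene bend [349.7 100.5] tip [369.8 107.1] eye [397.4  94.5]
top bend [188.3 263.7] tip [187.4 234.9] eye [145.6 217.1]
```

View pics/l1.png

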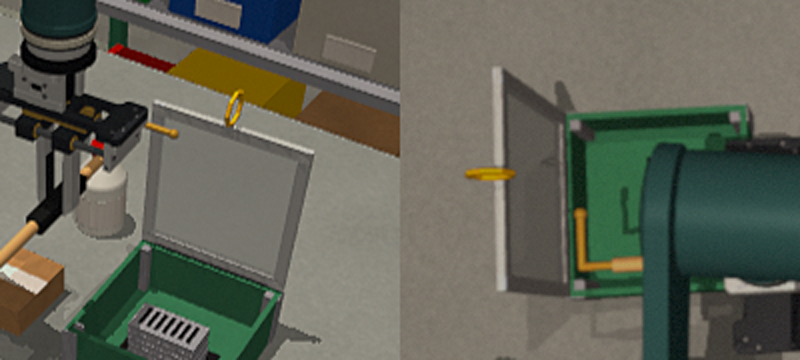

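The crops show the pin level and pointing at the ring's side. The tip is at scene (366,106.5) and top (190,236.5), about 5 mm short in y of the prediction. Moving beside the ring.

Run:
```python
from pole import *
p=pose(); print(np.round(p,4))
for n,q in (("side",tcp(off(-.062,.006))),("in",tcp(off(0,.006)))):
    print(n,np.round(q,4),step(p,q)[0].tolist())
```

```text
[4.88000e-01 3.86000e-02 5.18400e-01 9.40796e+01]
side [ 0.4844  0.1241  0.524  94.1   ] [1.71, 0.05, -0.11, -0.0]
in [ 0.5462  0.1285  0.524  94.1   ] [1.71, 1.29, -0.11, -0.0]
```

Call:
{"op": "apply_moves", "data": {"moves": [[[0.4,0.03,-0.1,0,1],[0.9,0.05,-0.11,0,1],[1.3,0.05,-0.11,0,1],[1.6,0.05,-0.11,0,1],[1.71,0.05,-0.11,0,1],[1.71,0.05,-0.11,0,1],[1.71,0.05,-0.11,0,1]]]}}

```text
time: 34.12
tool_pos: [0.4842, 0.1233, 0.5261]
ee_rot: [-3.142, 0.0, 1.641]
wrist_force: [-0.1, 0.2, -1.0]
width: 0.02
finger_force: 30.0
```

```bash
python3 look.py l2; python3 -c "
from plan import *
print(pose(), robot.tcp_to_tips)"
```

```text
[ 0.4842  0.1233  0.5261 94.0097]
scene bend [366.5  82.7] tip [386.   88.9] eye [397.4  94.5]
top bend [143.4 264. ] tip [142.9 234.9] eye [145.6 217.1]
[np.float64(0.4841394814092142), np.float64(0.12335298574642604), np.float64(0.52615958178064), np.float64(94.01686706915639)] 0.1992
```

View pics/l2.png

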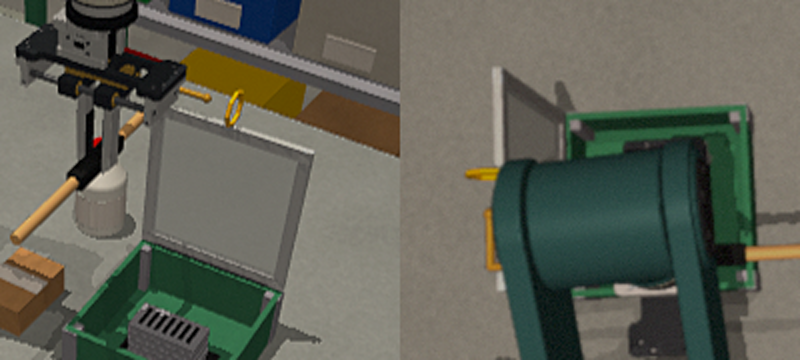

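The pin is level with the ring and beside it: tip at scene (384,89) and top (144.5,235), both matching the prediction. Inserting.

Call:
{"op": "apply_moves", "data": {"moves": [[[0,0.3,0.02,0,1],[0,0.6,0.03,0,1],[0,0.9,0.03,0,1],[0,1.2,0.03,0,1],[0,1.24,0.03,0,1],[0,1.24,0.03,0,1],[0,1.24,0.03,0,1]]]}}

```text
time: 35.1
tool_pos: [0.5455, 0.1282, 0.525]
ee_rot: [3.141, 0.0, 1.642]
wrist_force: [-0.3, 0.1, -1.6]
width: 0.0199
finger_force: 30.0
```

```bash
python3 look.py l3
python3 - <<'E'
from pole import *
# closing arc: pin target on circle about hinge, steps of 8 deg from the start
p=pose(); r=.244
q0=None
for th in [1.59]+list(np.arange(1.45,-.2,-.14)):
    d=-np.cos(th)*.244; 
    pin=np.array([*(hin+d*Y),.09+.244*np.sin(th)])
    rr,_=step(p,tcp(pin)); print(round(th,2),rr.tolist())
E
```

```text
[ 0.5455  0.1282  0.525  94.0756]
scene bend [388.4  89.9] tip [408.6  96.3] eye [397.4  94.5]
top bend [142.7 231.7] tip [142.2 203. ] eye [145.6 217.1]
1.59 [-0.11, 0.03, 0.02, -0.0]
1.45 [-0.79, 0.03, 0.06, -0.0]
1.31 [-1.46, 0.03, 0.19, -0.0]
1.17 [-2.11, 0.03, 0.41, -0.0]
1.03 [-2.71, 0.03, 0.72, -0.0]
0.89 [-3.27, 0.03, 1.11, -0.0]
0.75 [-3.77, 0.03, 1.58, -0.0]
0.61 [-4.2, 0.03, 2.11, -0.0]
0.47 [-4.55, 0.03, 2.69, -0.0]
0.33 [-4.82, 0.03, 3.32, -0.0]
0.19 [-4.99, 0.03, 3.98, -0.0]
0.05 [-5.08, 0.03, 4.66, -0.0]
-0.09 [-5.06, 0.03, 5.34, -0.0]
```

View pics/l3.png

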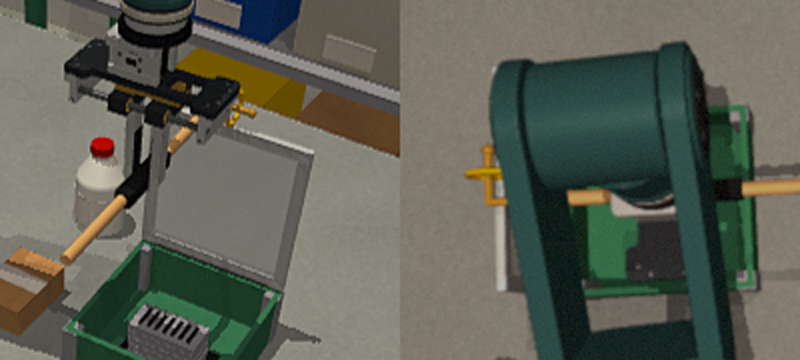

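The crops show the pin through the ring, with the ball past it at scene crop (250,111) and crossing at top crop (489,174). Now closing slowly along the arc.

Call:
{"op": "apply_moves", "data": {"moves": [[[-0.2,0,0.02,0,1],[-0.45,0,0.04,0,1],[-0.79,0,0.06,0,1],[-1.12,0,0.12,0,1],[-1.46,0,0.19,0,1],[-1.79,0,0.3,0,1],[-2.11,0,0.41,0,1],[-2.41,0,0.56,0,1],[-2.71,0,0.72,0,1],[-2.71,0,0.72,0,1]]]}}

```text
time: 36.45
tool_pos: [0.5556, -0.0083, 0.4875]
ee_rot: [-3.14, 0.001, 1.639]
wrist_force: [-0.2, -0.5, -1.7]
width: 0.0202
finger_force: 30.0
```

```bash
python3 look.py l4
```

```text
[ 5.55600e-01 -8.30000e-03  4.87500e-01  9.39363e+01]
scene bend [362.2 130.2] tip [382.9 137.6] eye [397.4  94.5]
top bend [219.1 229.8] tip [218.2 202.2] eye [145.6 217.1]
```

View pics/l4.png

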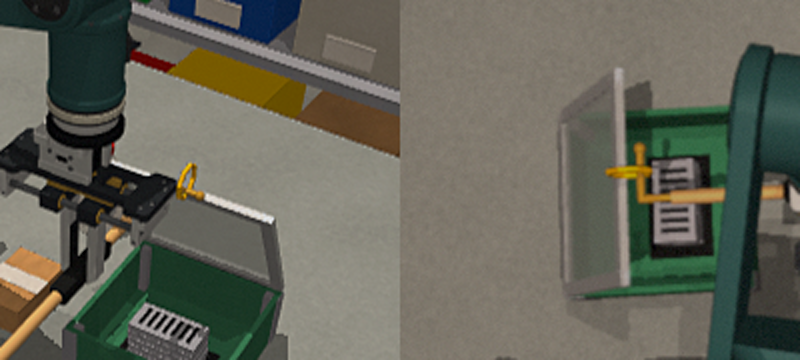

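Call:
{"op": "apply_moves", "data": {"moves": [[[-0.28,0,0.2,0,1],[-0.56,0,0.39,0,1],[-0.82,0,0.62,0,1],[-1.06,0,0.86,0,1],[-1.28,0,1.12,0,1],[-1.49,0,1.39,0,1],[-1.67,0,1.68,0,1],[-1.84,0,1.97,0,1],[-1.98,0,2.28,0,1],[-2.11,0,2.6,0,1]]]}}

```text
time: 37.8
tool_pos: [0.563, -0.1126, 0.3576]
ee_rot: [3.141, 0.0, 1.642]
wrist_force: [0.5, 0.7, -1.6]
width: 0.0199
finger_force: 30.0
```

```bash
python3 look.py l5
```

```text
[ 0.563  -0.1126  0.3576 94.0683]
scene bend [338.5 195.3] tip [358.2 203.4] eye [397.4  94.5]
top bend [277.7 234.8] tip [276.6 210.3] eye [145.6 217.1]
```

View pics/l5.png

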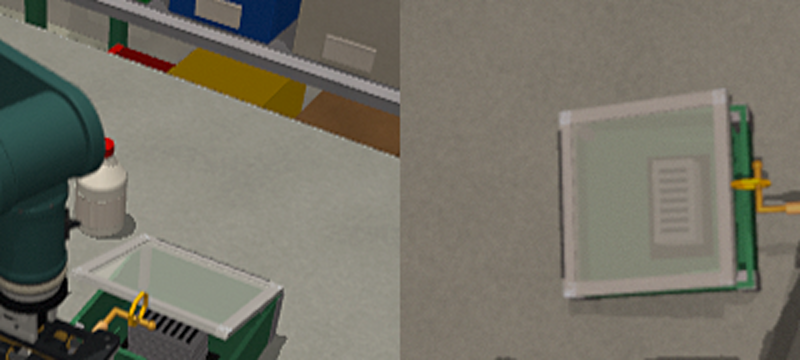

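Call:
{"op": "apply_moves", "data": {"moves": [[[-0.09,0,0.33,0,1],[-0.17,0,0.66,0,1],[-0.2,0,0.85,0,1],[-0.22,0,1.05,0,1],[-0.24,0,1.25,0,1],[-0.25,0,1.45,0,1],[-0.25,0,1.62,0,1],[-0.25,0,1.78,0,1],[-0.25,0,1.88,0,1],[-0.25,0,1.88,0,1]]]}}

```text
time: 39.15
tool_pos: [0.5639, -0.1246, 0.2646]
ee_rot: [3.142, -0.0, 1.642]
wrist_force: [0.9, 0.9, -0.5]
width: 0.0197
finger_force: 30.0
```

```bash
sed -i 's/\[40:220,280:480\]/[140:300,240:420]/; s/\[130:310,100:300\]/[150:310,160:340]/' look.py; sed -i 's/fx=2,fy=2/fx=2.2,fy=2.2/' look.py; python3 look.py l6
python3 - <<'E'
from m import *; from pole import *
c=cam("top")
r=rect(c,grey(c),.093); print(r)
e=[*(hin-.244*Y),.09]; print("shut eye",np.round(e,3),proj(c,e),proj(cam("scene"),e))
E
```

```text
[ 0.5639 -0.1246  0.2646 94.0612]
scene bend [334.8 224.4] tip [353.5 232.5] eye [397.4  94.5]
top bend [285.9 238.9] tip [284.9 216.2] eye [145.6 217.1]
[([244.0, 327.0], 338, 156, 71, 28, 2.0), ([228.0, 229.0], 570, 203, 220, 220, 4.2)]
shut eye [0.579 0.066 0.09 ] [285.18586626 226.39692302] [344.4528363  224.49463688]
```

View pics/l6.png

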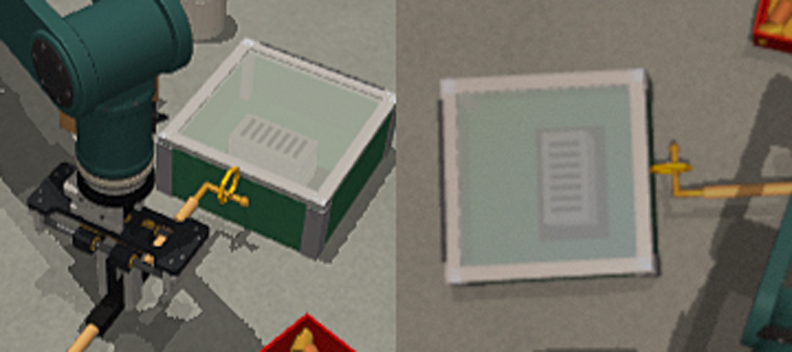

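The crops show the flap lying flat on the chest with the pin still in the ring. I've now used all my picture views, so from here I check by numbers. I'll press gently further until the force rises.

Call:
{"op": "apply_moves", "data": {"moves": [[[0,0,0.06,0,1],[0,0,0.12,0,1],[0,0,0.12,0,1],[0,0,0.12,0,1]]]}}

```text
time: 39.85
tool_pos: [0.5639, -0.1247, 0.2587]
ee_rot: [3.142, 0.0, 1.642]
wrist_force: [0.3, 0.1, -0.2]
width: 0.0198
finger_force: 30.0
```

Call:
{"op": "apply_moves", "data": {"moves": [[[0,0,0.06,0,1],[0,0,0.12,0,1],[0,0,0.12,0,1],[0,0,0.12,0,1]]]}}

```text
time: 40.35
tool_pos: [0.5639, -0.1247, 0.2526]
ee_rot: [-3.141, 0.0, 1.642]
wrist_force: [-0.7, 0.6, 0.2]
width: 0.0196
finger_force: 30.0
```

Run:
```python
from m import *; from pole import *
o=telemetry.get_obs(); print(o["wrist_force"],o["wrist_torque"],pose())
c=cam("top"); s=cam("scene")
for z in(.09,.093,.1): print(z,rect(c,grey(c),z,2000))
# flap free edge corners seen in both views: triangulated height of the free-edge corner
m=grey(c); k=max(cv2.findContours(m,0,1)[0],key=cv2.contourArea); print("top corners",cv2.boxPoints(cv2.minAreaRect(k)).round(1).tolist())
for q,n in((c,"top"),(s,"scene")):
    y=cv2.inRange(hsv(q),(22,170,120),(32,255,255))
    for k in cv2.findContours(y,0,1)[0]:
        if cv2.contourArea(k)>25: print(n,cv2.boundingRect(k))
```

```text
[-0.74191887  0.57576063  0.19085074] [ 0.23341198 -0.10366216 -0.00634229] [np.float64(0.5638813393372261), np.float64(-0.12465037756458702), np.float64(0.25256476055143057), np.float64(94.06986730553226)]
0.09 [([228.0, 229.0], 570, 203, 221, 221, -85.8)]
0.093 [([228.0, 229.0], 570, 203, 220, 220, -85.8)]
0.1 [([228.0, 229.0], 569, 201, 219, 219, -85.8)]
top corners [[177.10000610351562, 185.89999389648438], [271.6000061035156, 180.6999969482422], [276.70001220703125, 272.8999938964844], [182.1999969482422, 278.0]]
top (277, 224, 15, 5)
scene (364, 64, 59, 28)
```

Run:
```python
from m import *; from pole import *
s=cam("scene"); H=hsv(s)
ctr=(hin-.11*Y)
m=((H[...,2]>140)&(H[...,1]<45)).astype(np.uint8)*255
cu=proj(s,[*ctr,.09])
w=np.zeros_like(m); x,y=cu.astype(int); w[y-75:y+75,x-75:x+75]=255; m&=w
k=max(cv2.findContours(m,0,1)[0],key=cv2.contourArea); hull=cv2.convexHull(k)
print("area",cv2.contourArea(k)); print("quad",cv2.approxPolyDP(hull,6,True)[:,0].tolist())
for z in(.090,.093,.10,.105):
  print(z,[proj(s,[*(hin-d*Y+e*X),.093 if d==0 else z]).round(1).tolist() for d,e in((0,-.11),(0,.11),(.22,.11),(.22,-.11))])
yl=cv2.inRange(H,(14,110,70),(34,255,255)); yl[:,:300]=0; yl[:200]=0; yl[260:]=0; yl[:,380:]=0
ys,xs=np.nonzero(yl); print("yellow",xs.min(),xs.max(),ys.min(),ys.max())
for r in range(ys.min(),ys.max()+1): print(r,"".join("#" if v else "." for v in yl[r,318:362]))
p=pose()
for z in (p[2]-.19,.07,.076,.085): print(z,"bend",proj(s,[*(np.array(p[:2])+.19*Y),z]).round(1),"tip",proj(s,[*(np.array(p[:2])+.19*Y+.055*X),z]).round(1))
```

```text
area 13293.5
quad [[297, 118], [442, 119], [442, 267], [330, 266]]
0.09 [[351.9, 157.5], [422.3, 184.1], [387.6, 235.2], [312.4, 203.2]]
0.093 [[351.9, 157.5], [422.3, 184.1], [387.7, 234.4], [312.4, 202.4]]
0.1 [[351.9, 157.5], [422.3, 184.1], [388.1, 232.5], [312.5, 200.5]]
0.105 [[351.9, 157.5], [422.3, 184.1], [388.3, 231.1], [312.5, 199.1]]
yellow 305 352 215 259
215 .............................#..............
216 ...........................###..............
217 ..........................#####.............
218 .........................######.............
219 ........................###..##.............
220 ........................###.###.............
221 .......................###..###.............
222 ................#.....####..##..............
223 ..............#####...###..###..............
224 ..............#######.##...###..............
225 .............###########..###...............
226 ............####.########.###...............
227 ...........####....#########................
228 ...........####......##########.............
229 ..........####.......#############.....
[... 960 characters left out ...]
.........................
250 ............................................
251 ............................................
252 ............................................
253 ............................................
254 ............................................
255 ............................................
256 ............................................
257 ............................................
258 ............................................
259 ............................................
0.06263505510309147 bend [334.5 227.5] tip [353.1 235.6]
0.07 bend [334.6 225.6] tip [353.3 233.7]
0.076 bend [334.7 224. ] tip [353.5 232.1]
0.085 bend [334.8 221.6] tip [353.7 229.7]
```

The ring is centred at (344,224) in the scene image, against (344.5,224.5) predicted for fully shut, and the pin bears on the ring's lower side. The flap is shut. Unhooking: centre the pin, slide out sideways, back off, then rise.

Call:
{"op": "apply_moves", "data": {"moves": [[[0,0,-0.13,0,1],[0,0,-0.26,0,1],[0,0,-0.26,0,1],[0,-0.3,-0.26,0,1],[0,-0.6,-0.26,0,1],[0,-0.9,-0.26,0,1],[0,-1.2,-0.26,0,1],[0,-1.45,-0.26,0,1],[0,-1.45,-0.26,0,1],[0,-1.45,-0.26,0,1]]]}}

```text
time: 41.75
tool_pos: [0.4917, -0.1299, 0.2659]
ee_rot: [3.141, 0.0, 1.642]
wrist_force: [-0.2, -0.6, -1.2]
width: 0.02
finger_force: 30.0
```

Run:
```python
from m import *; from pole import *
s=cam("scene"); H=hsv(s); p=pose(); print(np.round(p,4))
yl=cv2.inRange(H,(14,110,70),(34,255,255))
for r in range(205,250): 
    t="".join("#" if v else "." for v in yl[r,290:362])
    if "#" in t: print(r,t)
for z in (p[2]-.19,.09): print(z,"bend",proj(s,[*(np.array(p[:2])+.19*Y),z]).round(1),"tip",proj(s,[*(np.array(p[:2])+.19*Y+.055*X),z]).round(1))
```

```text
[ 0.4919 -0.1299  0.2659 94.0654]
205 ##......................................................................
206 #.......................................................................
209 ...................#.#..................................................
210 ..................######................................................
211 ..................########..............................................
212 .................###.########...........................................
213 ................####...#########........................................
214 ...............####......#########......................................
215 ..............####.........###########...................#..............
216 ............#####.............#########................###..............
217 ...........#####................#######...............#####.............
218 ...........#####..................#####..............######.............
219 ..........######...................###..............###..##.............
220 .........######.....................................###.###..
[... 334 characters left out ...]
#.......................................##..###...............
226 ....##....#......................................###..###...............
227 .....#...........................................###.###................
228 .................................................##..###................
229 .................................................##.###.................
230 .................................................######.................
231 ..................................................###...................
232 ..................................................##....................
0.07585775531912808 bend [310.9 213.7] tip [328.9 221.5]
0.09 bend [310.9 209.9] tip [329.1 217.7]
```

The ball is at (327,217), clear of the ring at columns 339 to 348, and the ring hasn't moved. Now to the mat.

Call:
{"op": "apply_moves", "data": {"moves": [[[-0.7,-0.1,0,0,1],[-1.5,-0.1,0,0,1],[-1.8,-0.1,-0.8,0,1],[-1.8,-0.1,-1.8,0,1],[-1.8,-0.1,-2.6,0,1],[-1.8,-0.1,-2.6,0,1]]]}}

```text
time: 42.55
tool_pos: [0.4939, -0.2203, 0.4]
ee_rot: [3.134, 0.005, 1.642]
wrist_force: [-0.4, -0.4, -1.3]
width: 0.0199
finger_force: 30.0
```

```bash
python3 to.py .423 -.428 .395 6.3
python3 - <<'E'
from m import *
c=cam("top"); H=hsv(c)
b=cv2.inRange(H,(100,150,60),(125,255,255)); m=cv2.morphologyEx(b,cv2.MORPH_CLOSE,np.ones((25,25)))
print("mat",rect(c,m,.003,2000))
E
```

```text
[ 0.4939 -0.2203  0.4    94.0755]
[-4.04, -1.71, 0.1, 8.78]
mat [([488.0, 294.0], 425, -428, 417, 148, 6.1)]
```

Call:
{"op": "apply_moves", "data": {"moves": [[[-0.45,-0.2,0,1,1],[-0.9,-0.4,0.1,2,1],[-1.35,-0.6,0.1,3,1],[-1.8,-0.8,0.1,4,1],[-2.25,-1.0,0.1,5,1],[-2.7,-1.2,0.1,6,1],[-3.15,-1.4,0.1,7,1],[-3.6,-1.6,0.1,8,1],[-4.04,-1.71,0.1,8.78,1],[-4.04,-1.71,0.1,8.78,1]]]}}

```text
time: 43.85
tool_pos: [0.4216, -0.4284, 0.387]
ee_rot: [-3.137, 0.003, 0.109]
wrist_force: [0.2, -0.2, -2.3]
width: 0.0197
finger_force: 30.0
```

```bash
python3 to.py .423 -.428 .25 6.3 .423 -.428 .203 6.3
```

```text
[ 0.4216 -0.4284  0.387   6.2373]
[0.03, -0.01, 2.74, -0.01]
[0.03, -0.01, 3.68, -0.01]
```

Call:
{"op": "apply_moves", "data": {"moves": [[[0.03,0,1.0,0,1],[0.03,0,2.0,0,1],[0.03,0,2.6,0,1],[0.03,0,2.9,0,1],[0.03,0,3.1,0,1],[0.03,0,3.3,0,1],[0.03,0,3.5,0,1],[0.03,0,3.6,0,1],[0.03,0,3.6,0,1]]]}}

```text
time: 44.98
tool_pos: [0.4235, -0.4274, 0.2108]
ee_rot: [3.141, 0.0, 0.109]
wrist_force: [-0.7, -0.1, -0.4]
width: 0.0198
finger_force: 30.0
```

Call:
{"op": "apply_moves", "data": {"moves": [[[0,0,0.08,0,1],[0,0,0.15,0,1],[0,0,0.15,0,1],[0,0,0.15,0,0.7],[0,0,0.15,0,0.5],[0,0,0.15,0,0.4],[0,0,0.15,0,0.4],[0,0,0.15,0,0.4],[0,0,0.15,0,0.4]]]}}

```text
time: 46.1
tool_pos: [0.4235, -0.4273, 0.2032]
ee_rot: [3.141, -0.0, 0.109]
wrist_force: [0.2, 1.1, 0.6]
width: 0.0565
finger_force: 0.0
```

Call:
{"op": "apply_moves", "data": {"moves": [[[0,0,-0.4,0,0.3],[0,0,-1.2,0,0.3],[0,0,-2.4,0,0.3],[0,0,-3.6,0,0.3],[-2.5,0,-4,0,0.3],[-2.5,0,-4,0,0.3],[-2.5,0,-4,0,0.3],[-2.5,0,-4,0,0.3],[-2.5,0,-4,0,0.3]]]}}

```text
time: 47.22
tool_pos: [0.3003, -0.4407, 0.4025]
ee_rot: [-3.14, -0.0, 0.111]
wrist_force: [0.3, -0.5, -0.1]
width: 0.0658
finger_force: 0.0
```

Run:
```python
from m import *; from pole import *
print(np.round(pose(),3), telemetry.get_obs()["time"])
c=cam("top"); s=cam("scene"); H=hsv(c)
b=cv2.inRange(H,(100,150,60),(125,255,255)); print("mat",rect(c,cv2.morphologyEx(b,cv2.MORPH_CLOSE,np.ones((25,25))),.003,2000))
roi=cv2.inRange(H,(0,0,0),(180,255,45)); roi[:,:440]=0
print("black",rect(c,roi,.02,100))
w=cv2.inRange(H,(8,60,60),(32,255,255)); w[:,:445]=0; w[:180]=0
print("wood",rect(c,w,.013,40))
print("flap",rect(c,grey(c),.093,2000))
# height check: grip/bend seen in scene against the flat prediction
w=cv2.inRange(hsv(s),(8,60,60),(32,255,255)); w[:280]=0; w[:,280:]=0
for k in cv2.findContours(w,0,1)[0]:
    if cv2.contourArea(k)>30: print("scene wood",cv2.boundingRect(k))
a=np.radians(6.3); X1=np.array([np.cos(a),np.sin(a),0]); L=np.array([-X1[1],X1[0],0]); P=np.array([.4235,-.4275,.013])
print("pred tail,bend,tip",[proj(s,q).round(0).tolist() for q in(P-.17*X1,P+.19*X1,P+.19*X1-.055*L)])
```

```text
[ 0.3   -0.441  0.402  6.355] 47.225
mat [([481.0, 294.0], 425, -428, 417, 148, 6.1)]
black [([573.0, 430.0], 120, -613, 343, 148, -64.5), ([519.0, 391.0], 216, -517, 529, 191, -48.1), ([484.0, 296.0], 424, -425, 99, 25, 7.6)]
wood [([490.0, 340.0], 315, -440, 118, 14, 6.6), ([480.0, 241.0], 547, -432, 150, 56, -0.8)]
flap [([228.0, 229.0], 570, 203, 220, 219, 4.0)]
scene wood (179, 356, 56, 55)
scene wood (104, 316, 42, 26)
scene wood (170, 280, 37, 12)
pred tail,bend,tip [[107.0, 318.0], [234.0, 388.0], [219.0, 410.0]]
```

The pole lies flat within 4 mm of the mat's middle, with its bend and tip where a flat pole would show them. The flap is shut and the robot is clear. Handing in.

```bash
python3 -c "
from bench import ticket; print(ticket.close_job())"
```

```text
the job is handed in; nothing more can be done
None
```

I handed the job in at about 47 s of the 210 s, with no verdict reported back: by camera, the five covers are piled square on the pad, the flap is shut, and the pole is unhooked and flat on its mat with the hook at the right end.

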